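# Load the polishing arbor and index the slide one hole

### The arm

A 6-joint arm with a two-finger parallel gripper is mounted at the origin on the work surface. World frame = base frame: x ahead of the robot, y to its left, z up, the work surface at z = 0. Lengths are in m, angles in rad, forces in N, time in s.
With the tool pointing down it reaches from about 0.3 to 0.775 m from the base axis. Payload 14.6 kg.
Tool frame: the origin (TCP) lies on the mounting face of the last link; the fingertips stand 199 mm ahead of it and the grasp point (between the pads) lies 180 mm ahead of it; z points along the fingers, y is the line along which they close (so a half turn about z gives the same grasp; the last joint's range is limited). The gripper opens to 94 mm and grips with 3 to 60 N. Pads are 16 mm wide; open, the fingers measure 119 mm over their backs; the gripper's body (75 mm by 177 mm) begins 78 mm behind the grasp point.
Start: joints at [1.131, 0.3, 1.521, -0, 1.321, -0.067], TCP at [0.2, 0.512, 0.405] pointing down, gripper open.
Joint ranges: [-3.03, 3.03], [-0.79, 2.21], [0.23, 2.52], [-1.04, 4.18], [0, 3.07], [-2.55, 2.55]. Speed limits (rad/s): [2.22, 2.22, 2.57, 3.14, 3.14, 3.14].

### API

Orientations are given as [roll, pitch, yaw] about the fixed x, y, z axes, in that order (R = Rz(yaw) Ry(pitch) Rx(roll)).
In Python, from station import telemetry, cams, workorder, finder gives the robot as it stands.
- The arm moves only by the tool jog_arm, never from a script. Its argument "rows" is a list of rows, each an object with "gripper": the finger opening in m, from 0 to 0.094; "slide": the shift along the tool's x, y, z in m, a list of three; "spin": the turn about the tool's z in rad. In form: [{"gripper": gripper, "slide": [tx, ty, tz], "spin": spin}, ...]. A call has 1 to 8 rows; each row is the pose to reach, as a shift and turn from the pose commanded when the call began, along the tool's axes at that moment; what a row does not reach only later rows make up. A row lasts 1/10 s, in which the tool goes at most 50 mm and 8.59 degrees, less where a joint would pass 70% of its speed; a pose out of reach is approached as far as the arm can. A call with a gripper value outside its range is refused whole. The fingers move at their own pace and stop on an object; "squeeze" is the grip in N (left out, the last holds). Time passes only in rows, so rows that repeat a pose let the fingers close. It gives the time, the measured TCP pose, the force, the opening and the grip force at its end, in the units of the state.
- telemetry.get_obs(): the state, without advancing time (a new reading comes with each control period).
- cams.camera(name): name is "scene" or "side" or "wrist"; returns (picture, depth): 480x640x3 uint8, red, green, blue; 480x640 float32, m along the optical axis (not along the pixel's ray), 0 where there is no reading.
- cams.camera_info(name): a dict with "camera_matrix" (3x3 intrinsics, pixels), "k1" (the pictures are not rectified: a ray, as slopes to the right and down, at radius r is drawn at 1 + k1 r^2 times it, then the intrinsics apply), "R" (3x3) and "t" (3): a world point X has camera coordinates R X + t; the wrist camera has in their place "tool_from_camera" (4x4, takes a point from camera to tool coordinates, whose origin is the TCP and whose axes are the flange's). Camera axes: x right, y down, z forward; pixel columns grow to the right and rows downward; lengths in m; the calibration is good to about 2 mm. A picture is of the moment at which its call begins: read the wrist's pose just before it. camera_info takes no time and is no camera call.
- workorder.hand_in(): hands the job in; it is judged then, once.
Trained networks look in the newest picture that a camera, given by its name, has taken for a name from the list of things; names that differ only in an ending like _2 or _b are one class to them, and where a whole thing is asked for, a point or a joint stands for the part that bears it (a point fixed in the world has none). Each returns a list of dicts, best first, with "confidence" (0 to 1); they miss things now and then, are a little off and sometimes report something else, mostly with a low value. They report only what shows in the picture. A call takes as long as a camera call.
- finder.find_in(target, camera): "point" ([x, y, z] in m, in world coordinates, good to about 4 mm: the middle of the surface that is visible of it).
- finder.masks_of(target, camera): "region" (480x640 bool, what is visible of it).
The state is a dict: "time_s": time; "qpos": joint angles; "joint_vel": joint speeds; "tau": joint torques, N m; "ee_pos": TCP position; "eef_rot": TCP orientation; "force": force on the tool from outside, world axes, zero at the start; "moment": the same for the moment, N m; "grip_width": finger opening in m; "grip_force": force on a finger pad.
Only numpy, scipy, OpenCV 4.12 (cv2) and the standard library are available. Lean on these libraries where they do the work, as an engineer would, in place of code of your own. Each camera call takes 0.05 s, during which the arm holds its last target. There are 200 camera calls.

### The job

Take the polishing arbor from its wooden stand and lay it level in the two V saddles of the slide carriage, brass sleeve midway between the saddles and felt wheel towards the blue dust catcher, and let go of it. Then pull the red lock plunger up, slide the carriage one hole towards the dust catcher, and let the pin go fully down into that next hole. Finish while still gripping the red knob with the pin fully home; do not let go of it, and leave the other things on the bench where they are.

Things in the scene. Friction and masses are not known exactly. Their poses are not given: they have to be found in the camera images.
- arbor: Loose polishing arbor, 0.2 to 0.4 kg: steel shaft 14 mm thick, 190 mm long, a brass sleeve 20 mm thick and 36 mm long round its middle (grip there), a cream felt wheel 50 mm across, 16 mm thick, near one end. Origin on the axis at the middle of the sleeve; x along the shaft towards the wheel (centre 74 mm away). Starts level in the stand's notches, wheel away from the robot.
- wheel (a point): Centre of the arbor's felt wheel, on the shaft's axis.
- arbor_stand: Wooden stand fixed to the bench, 125 x 56 mm, two V notches 90 mm apart centre to centre (each 14 mm thick, tops 58 mm high). Origin at the centre of its underside, x along the arbor that lies in it. The arbor's axis lies 50 mm above the bench; 28 mm are free under the sleeve.
- slide_base: Indexing slide fixed to the bench: grey plate 200 (x) x 370 (y) x 14 mm; origin under its slide, z up. The carriage slides along y. At +y a blue open-topped dust catcher, open to the carriage: walls 4 mm, inside 90 mm wide about the arbor's line (x = 20 mm), y 60 to 186 mm, 114 mm high. At x = -75 mm a steel strip, top 30 mm high, with 13 mm holes at y = -90, -50, -10, +30 mm.
- next_hole (a point): Centre of the mouth, on top of the strip, of the hole at y = -10 mm of slide_base: the next hole, into which the pin must go. The pin starts in the hole at y = -50 mm.
- carriage: Green carriage with aluminium saddles, axes as slide_base, origin at bench height, 50 mm to -y of the base's at joint value 0. Two V saddles 90 mm apart along y (each 14 mm thick, arms 18 mm to either side of the arbor's line, tops 88 mm high) carry the arbor; the plate between them is 43 mm high. The lock plunger rides on it at x = -75 mm, y = 0.
- saddle_mid (a point): Point on the carriage, 80 mm above the bench, midway between the two saddles, where the arbor's origin lies when it rests in them; x across the saddles, y along the arbor's line towards the dust catcher. The knob stands 95 mm from it to -x.
- carriage_slide (a joint): Travel of the carriage in m along +y of slide_base (towards the dust catcher): about 0 at the start (pin in the second hole, 1.5 mm play either way), 0.040 at the next hole; -0.040 and 0.080 are the other holes. Range -0.045 to 0.085; friction about 2 N; stays where it is left.
- plunger: Lock plunger on the carriage: red knob 27 mm thick from 64 to 88 mm above the bench, over it a 33 mm rim up to 97 mm, on a 10 mm round-nosed steel pin that goes down through a dark housing 18 mm thick (top 61 mm) into the strip. Origin at bench height on the pin's axis, z up.
- knob (a point): Middle of the knob's grip on the pin's axis, 78 mm above the bench with the pin home; it rises with the plunger.
- plunger_lift (a joint): Lift of the plunger in m: 0 fully home in a hole, pin clear of the strip above 0.012, stop at 0.022. A spring pulls it down (4 N at 0, 7 N at the stop). Between holes the pin would rest on the strip at 0.012.
- spare_wheel: Loose spare felt wheel, 60 mm across, 21 mm high, lying flat; bystander.
- spray_bottle: Loose white bottle with a blue cap, 60 mm across, 150 mm tall; bystander.
- paste_jar: Loose amber jar, 68 mm across, 60 mm tall; bystander.
- bench_brush: Loose brush with a blue handle lying on the bench; bystander.
- spanner: Loose steel spanner lying on the bench, between robot and slide; bystander.
- polish_bar: Loose green bar of polishing compound, 100 x 40 x 30 mm; bystander.

How it is judged:
By the outcome, as a careful person would: the job done as asked, in the order asked, and still so for the second after the job is handed in, while the arm keeps its last pose, push and grip.
It also fails if it takes over 54 s, if anything falls off the work surface, if the arm or the gripper's body presses on something with over 40 N, if the wrist force passes 120 N, or if a joint passes its speed limit or range.

## Working session

There is one attempt and no reset: what is moved stays moved. The work goes in short steps, Python scripts to look and compute and a tool call to move; the robot and the scene stay as the last step left them, time stands still between calls to the robot, and variables do not carry over. Pictures are saved under pics/ and viewed, at most 10 in all, crops included, and the job is handed in when it is done.

Besides the shell and the picture viewer there is one more tool, called after "Call:" as a command line: name --argument value ..., lists and objects as JSON in quotes. jog_arm: Moves the arm, as the interface text tells. Its arguments: {"type":"object","properties":{"rows":{"type":"array","items":{"type":"object","properties":{"gripper":{"type":"number"},"slide":{"type":"array","items":{"type":"number"}},"spin":{"type":"number"}}}},"squeeze":{"type":"number"}},"required":["rows"]}

```bash
mkdir -p pics; ls; python3 - <<'E'
from station import telemetry, cams, finder
import cv2
o=telemetry.get_obs(); print({k:(v if not hasattr(v,'round') else v) for k,v in o.items()})
for c in ("scene","side"):
    p,d=cams.camera(c); cv2.imwrite(f"pics/{c}0.png",p[:,:,::-1])
    for n in ("arbor","arbor_stand","wheel","carriage","slide_base","plunger","knob","spanner","polish_bar","spray_bottle","saddle_mid","next_hole"):
        r=finder.find_in(n,c); print(c,n,[(x['point'],round(x['confidence'],2)) for x in r[:2]])
E
```

```text
pics
{'time_s': 0.0, 'qpos': array([ 1.13140930e+00,  3.00436099e-01,  1.52158843e+00, -2.79247751e-05,
        1.32071176e+00, -6.66523752e-02]), 'joint_vel': array([ 0.00016276, -0.00086717,  0.00031203, -0.00099213, -0.00039696,
       -0.00022131]), 'tau': array([ 1.69344908e-04, -5.31822038e+01, -3.52738917e+01,  7.08097452e-02,
        2.45916046e-02, -9.64189940e-05]), 'ee_pos': array([0.20030361, 0.51218415, 0.4041023 ]), 'eef_rot': array([-3.14044976e+00, -4.91813479e-05,  2.76886490e+00]), 'force': array([-0.35788899,  0.16623113,  0.36983929]), 'moment': array([-0.02237607, -0.02441257,  0.00207629]), 'grip_force': 0.0, 'grip_width': 0.09361800526973706}
scene arbor [([0.6154, -0.2661, 0.061], 0.78)]
scene arbor_stand [([0.5383, -0.2724, 0.0146], 0.85), ([0.6034, 0.0829, 0.0455], 0.33)]
scene wheel [([0.6125, -0.2664, 0.0551], 0.79), ([0.7125, -0.2775, 0.0772], 0.56)]
scene carriage [([0.6034, 0.0828, 0.0451], 0.78)]
scene slide_base [([0.5974, 0.1683, 0.0448], 0.71), ([0.5142, 0.0767, 0.0959], 0.29)]
scene plunger [([0.5392, -0.2748, 0.0156], 0.41)]
scene knob [([0.5162, 
[... 370 characters left out ...]
61, 0.0555], 0.73), ([0.5901, 0.0828, 0.0392], 0.18)]
side arbor_stand [([0.5494, -0.2716, 0.0105], 0.77)]
side wheel [([0.5719, -0.2666, 0.0539], 0.69), ([0.7755, 0.0606, 0.0186], 0.38)]
side carriage [([0.593, 0.0868, 0.0419], 0.92)]
side slide_base []
side plunger [([0.575, 0.5565, 0.0304], 0.56), ([0.5112, 0.0798, 0.0939], 0.53)]
side knob [([0.5499, -0.2692, 0.0102], 0.36)]
side spanner [([0.3562, 0.1268, 0.0033], 0.95)]
side polish_bar [([0.5756, 0.5573, 0.0293], 0.92), ([0.3559, 0.1298, 0.0052], 0.36)]
side spray_bottle [([0.6992, -0.2674, 0.0801], 0.72), ([0.5688, 0.2055, 0.0349], 0.3)]
side saddle_mid [([0.59, 0.0866, 0.0459], 0.87)]
side next_hole [([0.5705, 0.2042, 0.0343], 0.66)]
```

View pics/scene0.png

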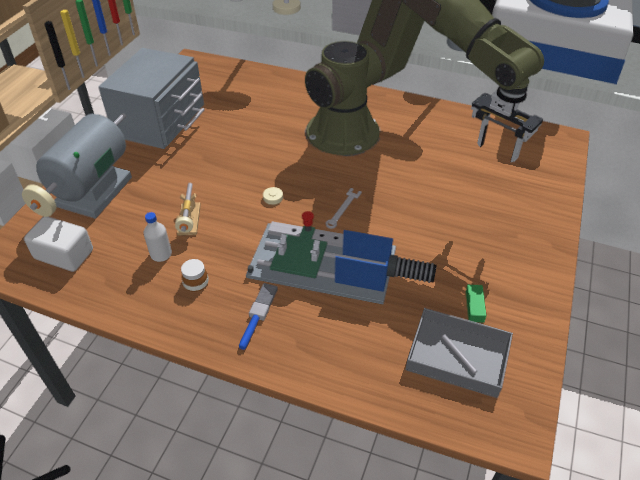

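View pics/side0.png

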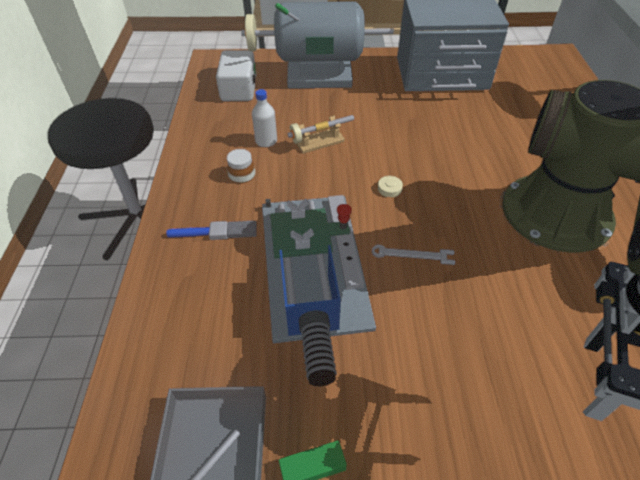

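The scene view shows the arbor on its stand at (187,207), with the wheel end at (183,224). The slide is around (320,265), with the red knob at (307,218). The side view shows the same layout and a clear bench between the stand and the slide. Next I'll measure precisely.

```bash
cat > h.py <<'E'
import numpy as np, cv2
from scipy.spatial.transform import Rotation as Rn
from station import telemetry, cams, finder
def cloud(name):
    o=telemetry.get_obs(); p,d=cams.camera(name); i=cams.camera_info(name); K=np.array(i['camera_matrix'])
    v,u=np.mgrid[:480,:640]; pts=np.stack([u,v],-1).reshape(-1,1,2).astype(float)
    xy=cv2.undistortPoints(pts,K,np.array([i['k1'],0,0,0.])).reshape(480,640,2)
    C=np.dstack([xy*d[...,None],d])
    if name=='wrist':
        T=np.array(i['tool_from_camera']); C=C@T[:3,:3].T+T[:3,3]
        W=C@Rn.from_euler('xyz',o['eef_rot']).as_matrix().T+o['ee_pos']
    else: W=(C-np.array(i['t']))@np.array(i['R'])
    W[d==0]=np.nan
    return p,W
def tool(dw,o=None):
    o=o or telemetry.get_obs(); return Rn.from_euler('xyz',o['eef_rot']).as_matrix().T@np.array(dw)
E
python3 - <<'E'
from h import *
for c in ("scene","side"):
    p,W=cloud(c); hsv=cv2.cvtColor(p,cv2.COLOR_RGB2HSV)
    X,Y,Z=W[...,0],W[...,1],W[...,2]
    m=(X>.40)&(X<.66)&(abs(Y+.27)<.06)&(Z>.035)&(Z<.09)
    # arbor: fit axis on shaft points x<.59
    s=m&(Z>.05)&(X<.59); q=W[s]; l=cv2.fitLine(q[:,:2].astype(np.float32),cv2.DIST_HUBER,0,.01,.01).ravel(); print(c,'arbor line',l,'x range',np.nanpercentile(W[m&(Z>.045)][:,0],[.5,99.5]),'n',s.sum(), 'topz',np.nanpercentile(q[:,2],90))
    y=s&(hsv[...,1]>120)&(Z>.054); q=W[y];print(' sleeve? n',y.sum(),np.percentile(q[:,0],[2,50,98]) if y.any() else '',np.median(q,0))
    w=m&(X>.58);q=W[w];print(' wheel',np.percentile(q,[2,50,98],axis=0).round(4).tolist())
    m=(X>.45)&(X<.56)&(abs(Y-.08)<.06)&(Z>.06); r=m&((hsv[...,0]<8)|(hsv[...,0]>172))&(hsv[...,1]>120)
    q=W[r&(Z>.091)]; print(' knob top',q.mean(0),q.min(0),q.max(0),len(q)); 
    b=(hsv[...,0]>100)&(hsv[...,0]<125)&(hsv[...,1]>120)&(X>.45)&(X<.75)&(Y>.08)&(Y<.36)&(Z>.06)
    q=W[b&(Z>.108)]; print(' catcher top',cv2.minAreaRect(q[:,:2].astype(np.float32)),len(q),np.median(q[:,2]))
    s=(X>.5)&(X<.72)&(Y>-.02)&(Y<.2)&(Z>.06)&(Z<.095)&(hsv[...,1]<60)
    q=W[s]; print(' saddles',len(q),cv2.minAreaRect(q[:,:2].astype(np.float32)))
    for lo,hi in ((-.1,.08),(.08,.2)):
        t=q[(q[:,1]>lo)&(q[:,1]<hi)]; print('   ',len(t),np.percentile(t,[3,50,97],axis=0).round(4).tolist() if len(t) else '')
    g=(X>.42)&(X<.78)&(Y>-.15)&(Y<.4)&(Z>.009)&(Z<.019)
    q=W[g]; print(' plate',len(q),cv2.minAreaRect(q[:,:2].astype(np.float32)))
E
```

```text
scene arbor line [ 0.90139306  0.43300182  0.5300252  -0.29012305] x range [0.46508698 0.64070148] n 230 topz 0.061893428872487735
 sleeve? n 50 [0.51584446 0.55277866 0.568822  ] [ 0.55277866 -0.2805281   0.05975718]
 wheel [[0.5842, -0.2803, 0.038], [0.6222, -0.249, 0.0597], [0.6402, -0.229, 0.0767]]
 knob top [0.51120685 0.07627219 0.09753525] [0.49313672 0.06066287 0.09157195] [0.52727783 0.09299457 0.10603201] 96
 catcher top ((0.5842030644416809, 0.2592872083187103), (0.10580457001924515, 0.12674963474273682), 6.593117713928223) 296 0.1132102411761543
 saddles 211 ((0.5735257267951965, 0.08231418579816818), (0.10861490666866302, 0.10616990178823471), 8.480096817016602)
    104 [[0.5896, 0.0347, 0.0616], [0.6038, 0.0431, 0.0788], [0.6299, 0.0503, 0.09]]
    107 [[0.5794, 0.1228, 0.062], [0.5954, 0.1322, 0.0777], [0.6183, 0.1397, 0.0904]]
 plate 2679 ((0.5996623039245605, 0.13231419026851654), (0.355648934841156, 0.533810555934906), 2.1938064098358154)
side arbor line [ 0.9073624   0.42034918  0.5210495  -0.28980398] x range [0.4609824  0.63448304] n 311 topz 0.05918746736881757
 sleeve? n 57 [0.53207419 0.54553976 0.5613222 ] [ 0.54553976 -0.27814791  0.05806232]
 wheel [[0.5826, -0.2789, 0.036], [0.6083, -0.245, 0.0558], [0.6323, -0.2279, 0.0756]]
 knob top [0.5057014  0.07683471 0.09699495] [0.49255943 0.05997111 0.09111121] [0.52040593 0.09052881 0.10084134] 137
 catcher top ((0.5806798934936523, 0.2576937675476074), (0.09637768566608429, 0.13271351158618927), 6.5815253257751465) 399 0.11384428976674758
 saddles 405 ((0.5706242322921753, 0.08103600144386292), (0.10517749935388565, 0.10812436044216156), 6.818803787231445)
    191 [[0.584, 0.0339, 0.0608], [0.6044, 0.0442, 0.0773], [0.6253, 0.0495, 0.0885]]
    214 [[0.5736, 0.1219, 0.0617], [0.5948, 0.1333, 0.0777], [0.6149, 0.1382, 0.0884]]
 plate 5949 ((0.6024467945098877, 0.08385628461837769), (0.3083462715148926, 0.5404345989227295), 25.38207244873047)
```

Call:
jog_arm --rows '[{"slide": [0, 0, 0], "spin": 0.15, "gripper": 0.094}, {"slide": [0, 0, 0], "spin": 0.3, "gripper": 0.094}, {"slide": [-0.0, 0, 0], "spin": 0.45, "gripper": 0.094}]'

```text
time_s: 1.7
ee_pos: [0.2003, 0.5122, 0.4047]
eef_rot: [3.142, -0.0, 2.313]
force: [0.2, 0.4, -0.2]
grip_width: 0.094
grip_force: 0.0
```

Call:
jog_arm --rows '[{"slide": [-0.818, -0.28, 0], "spin": 1.878, "gripper": 0.08}, {"slide": [-0.818, -0.28, 0], "spin": 1.878, "gripper": 0.08}, {"slide": [-0.818, -0.28, 0], "spin": 1.878, "gripper": 0.08}, {"slide": [-0.818, -0.28, 0], "spin": 1.878, "gripper": 0.08}, {"slide": [-0.818, -0.28, 0], "spin": 1.878, "gripper": 0.08}, {"slide": [-0.818, -0.28, 0], "spin": 1.878, "gripper": 0.08}, {"slide": [-0.818, -0.28, 0], "spin": 1.878, "gripper": 0.08}, {"slide": [-0.818, -0.28, 0], "spin": 1.878, "gripper": 0.08}]'

```text
time_s: 2.5
ee_pos: [0.3629, 0.1447, 0.405]
eef_rot: [3.141, -0.001, 1.113]
force: [0.1, 0.7, 0.3]
grip_width: 0.0797
grip_force: 0.0
```

```bash
python3 -c "
from h import *
o=telemetry.get_obs();print(o['ee_pos'],o['eef_rot'],tool([.547-o['ee_pos'][0],-.28-o['ee_pos'][1],.40-o['ee_pos'][2]],o),cams.camera_info('wrist'))"
```

```text
[0.36293473 0.14472977 0.40499321] [ 3.14089117e+00 -6.80487979e-04  1.11285519e+00] [-0.29959523  0.35287061  0.00503687] {'camera_matrix': array([[396.47242488,   0.        , 319.72771211],
       [  0.        , 396.47242488, 238.93864539],
       [  0.        ,   0.        ,   1.        ]]), 'k1': 0.02373212511546061, 'tool_from_camera': array([[ 5.42599168e-04, -9.62962993e-01, -2.69633046e-01,
         7.76969492e-02],
       [ 9.99998351e-01,  9.89767088e-04, -1.52247957e-03,
         9.56378872e-04],
       [ 1.73296540e-03, -2.69631775e-01,  9.62961942e-01,
         1.92615582e-02],
       [ 0.00000000e+00,  0.00000000e+00,  0.00000000e+00,
         1.00000000e+00]])}
```

Call:
jog_arm --rows '[{"slide": [-0.3, 0.353, 0], "spin": 0.678, "gripper": 0.08}, {"slide": [-0.3, 0.353, 0], "spin": 0.678, "gripper": 0.08}, {"slide": [-0.3, 0.353, 0], "spin": 0.678, "gripper": 0.08}, {"slide": [-0.3, 0.353, 0], "spin": 0.678, "gripper": 0.08}, {"slide": [-0.3, 0.353, 0], "spin": 0.678, "gripper": 0.08}, {"slide": [-0.3, 0.353, 0], "spin": 0.678, "gripper": 0.08}, {"slide": [-0.3, 0.353, 0], "spin": 0.678, "gripper": 0.08}, {"slide": [-0.3, 0.353, 0], "spin": 0.678, "gripper": 0.08}]'

```text
time_s: 3.3
ee_pos: [0.5242, -0.2216, 0.4047]
eef_rot: [3.141, -0.0, 0.441]
force: [0.0, 1.9, 1.0]
grip_width: 0.0802
grip_force: 0.0
```

Call:
jog_arm --rows '[{"slide": [-0.032, 0.038, 0], "spin": 0, "gripper": 0.08}, {"slide": [-0.032, 0.038, 0.0], "spin": 0, "gripper": 0.08}, {"slide": [-0.032, 0.038, 0], "spin": 0, "gripper": 0.08}]'

```text
time_s: 3.6
ee_pos: [0.5108, -0.2682, 0.4043]
eef_rot: [-3.141, 0.0, 0.439]
force: [0.5, 0.8, 0.9]
grip_width: 0.0797
grip_force: 0.0
```

```bash
python3 - <<'E'
from h import *
o=telemetry.get_obs();print(o['ee_pos'],o['eef_rot'])
p,W=cloud('wrist'); cv2.imwrite('pics/w1.png',p[:,:,::-1]); np.save('w1.npy',W); np.save('p1.npy',p)
X,Y,Z=[W[...,i] for i in range(3)]
hsv=cv2.cvtColor(p,cv2.COLOR_RGB2HSV)
ax=np.array([.905,.425]); t=(X-.547)*ax[0]+(Y+.28)*ax[1]; n=-(X-.547)*ax[1]+(Y+.28)*ax[0]
s=(abs(t)<.1)&(abs(n)<.012)&(Z>.05)&(Z<.07)&(t<.05)
q=W[s]; print(s.sum(),cv2.fitLine(q[:,:2].astype(np.float32),cv2.DIST_HUBER,0,.01,.01).ravel())
for lo in np.arange(-.1,.1,.01):
    k=(t>lo)&(t<lo+.01)&(abs(n)<.03)&(Z>.04)&(Z<.09)
    if k.any(): print(round(lo,2),k.sum(),np.percentile(n[k],[2,50,98]).round(4),np.percentile(Z[k],[50,98]).round(4),np.median(hsv[k&(abs(n)<.008)],0))
E
```

```text
[ 0.51082276 -0.26815897  0.40431083] [-3.14098916e+00  1.81717555e-04  4.38914403e-01]
3058 [ 0.91310483  0.40772486  0.53377324 -0.28912336]
-0.1 47 [-0.0081 -0.0016  0.0045] [0.0566 0.0584] [165.  12. 157.]
-0.09 162 [-0.0086 -0.0014  0.0045] [0.0565 0.0584] [163.   12.  155.5]
-0.08 163 [-0.0086 -0.002   0.0045] [0.0565 0.0583] [165.  12. 156.]
-0.07 172 [-0.0094 -0.002   0.0039] [0.0566 0.0587] [165.  12. 156.]
-0.06 171 [-0.0091 -0.0025  0.0037] [0.0563 0.0588] [165.  12. 157.]
-0.05 397 [-0.0257 -0.004   0.0191] [0.0559 0.059 ] [163.  12. 153.]
-0.04 629 [-0.0254 -0.0022  0.0192] [0.0553 0.0591] [161.  13. 148.]
-0.03 188 [-0.0102 -0.0035  0.0028] [0.0564 0.0586] [165.   11.  157.5]
-0.02 232 [-0.0139 -0.0034  0.0055] [0.0581 0.0612] [ 20. 156. 188.]
-0.01 275 [-0.0136 -0.0037  0.0049] [0.0592 0.0614] [ 20. 158. 198.]
-0.0 288 [-0.0139 -0.0041  0.005 ] [0.0591 0.0613] [ 20. 158. 198.]
0.01 303 [-0.0145 -0.0041  0.0044] [0.0588 0.0615] [ 20. 157. 192.]
0.02 217 [-0.0119 -0.0048  0.0013] [0.0564 0.0583] [165.  11. 159.]
0.03 205 [-0.0123 -0.0053  0.0008] [0.0563 0.0586] [165.  11. 162.]
0.04 502 [-0.0284 -0.0065  0.0164] [0.0558 0.059 ] [162.  11. 158.]
0.05 701 [-0.0281 -0.0054  0.0165] [0.0557 0.0591] [155.  13. 148.]
0.06 536 [-0.0277 -0.0062  0.0154] [0.0639 0.0757] [ 24.  51. 168.]
0.07 896 [-0.0286 -0.0047  0.0167] [0.0725 0.0762] [ 24.  62. 219.]
0.08 391 [-0.0264 -0.0052  0.016 ] [0.0652 0.0759] [ 20.  65. 139.]
0.09 137 [-0.0133 -0.0061 -0.0004] [0.0563 0.0584] [  9.   18.  109.5]
```

View pics/w1.png

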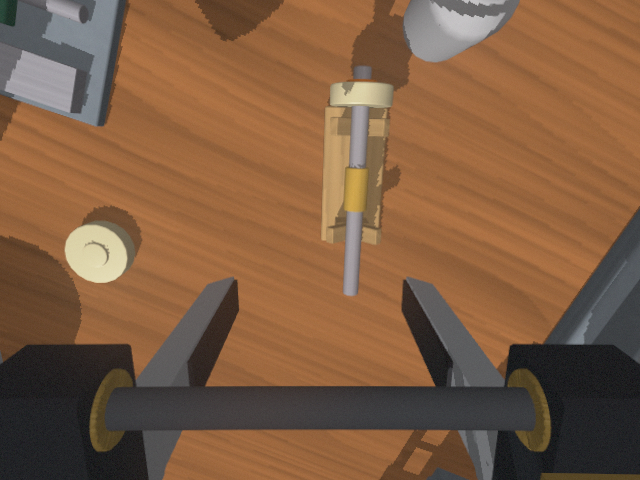

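The wrist view shows the sleeve at (355,189), the wheel at (362,94), and nothing in the way of the fingers. I'll descend and grasp.

Call:
jog_arm --rows '[{"slide": [0.029, 0.03, 0.03], "spin": 0.019, "gripper": 0.08}, {"slide": [0.029, 0.03, 0.07], "spin": 0.019, "gripper": 0.07}, {"slide": [0.029, 0.03, 0.11], "spin": 0.019, "gripper": 0.06}, {"slide": [0.029, 0.03, 0.15], "spin": 0.019, "gripper": 0.06}, {"slide": [0.029, 0.03, 0.165], "spin": 0.019, "gripper": 0.06}, {"slide": [0.029, 0.03, 0.174], "spin": 0.019, "gripper": 0.06}, {"slide": [0.029, 0.03, 0.174], "spin": 0.019, "gripper": 0.06}]'

```text
time_s: 4.35
ee_pos: [0.5505, -0.2818, 0.2312]
eef_rot: [3.141, -0.0, 0.423]
force: [0.4, 0.4, 0.9]
grip_width: 0.0601
grip_force: 0.0
```

Call:
jog_arm --rows '[{"slide": [0, 0, 0], "spin": 0, "gripper": 0.03}, {"slide": [0, 0, 0], "spin": 0, "gripper": 0.02}, {"slide": [0, 0, 0], "spin": 0, "gripper": 0.01}, {"slide": [0, 0, 0], "spin": 0, "gripper": 0.01}, {"slide": [0, 0, 0], "spin": 0, "gripper": 0.01}, {"slide": [0, 0, 0], "spin": 0, "gripper": 0.01}]' --squeeze 30

```text
time_s: 4.95
ee_pos: [0.5502, -0.2826, 0.2311]
eef_rot: [3.14, -0.001, 0.422]
force: [0.9, -3.0, 1.2]
grip_width: 0.0192
grip_force: 30.0
```

Call:
jog_arm --rows '[{"slide": [0, 0, -0.02], "spin": 0, "gripper": 0.01}, {"slide": [0, 0, -0.05], "spin": 0, "gripper": 0.01}, {"slide": [0, 0, -0.09], "spin": 0, "gripper": 0.01}, {"slide": [0, 0, -0.13], "spin": 0, "gripper": 0.01}, {"slide": [0, 0, -0.16], "spin": 0, "gripper": 0.01}, {"slide": [0, 0, -0.17], "spin": 0, "gripper": 0.01}, {"slide": [0, 0, -0.17], "spin": 0, "gripper": 0.01}]'

```text
time_s: 5.65
ee_pos: [0.5501, -0.2822, 0.401]
eef_rot: [3.141, -0.001, 0.422]
force: [0.7, 0.3, -1.8]
grip_width: 0.0195
grip_force: 30.0
```

Call:
jog_arm --rows '[{"slide": [0.02, -0.032, 0], "spin": -0.13, "gripper": 0.01}, {"slide": [0.045, -0.072, 0], "spin": -0.27, "gripper": 0.01}, {"slide": [0.07, -0.112, 0], "spin": -0.41, "gripper": 0.01}, {"slide": [0.095, -0.152, 0], "spin": -0.55, "gripper": 0.01}, {"slide": [0.12, -0.192, 0], "spin": -0.69, "gripper": 0.01}, {"slide": [0.145, -0.232, 0], "spin": -0.83, "gripper": 0.01}, {"slide": [0.17, -0.272, 0], "spin": -0.97, "gripper": 0.01}, {"slide": [0.185, -0.296, 0], "spin": -1.11, "gripper": 0.01}]'

```text
time_s: 6.45
ee_pos: [0.5977, 0.0667, 0.3979]
eef_rot: [-3.138, -0.0, 1.539]
force: [0.7, -0.2, -1.7]
grip_width: 0.0192
grip_force: 30.0
```

```bash
python3 - <<'E'
from h import *
o=telemetry.get_obs();print(o['ee_pos'],o['eef_rot'],o['force'],o['grip_width'])
p,W=cloud('wrist'); cv2.imwrite('pics/w2.png',p[:,:,::-1]); np.savez('w2.npz',p=p,W=W)
E
```

```text
[0.59768023 0.06665364 0.3978719 ] [-3.13786590e+00 -3.92590413e-05  1.53948810e+00] [ 0.70649153 -0.19850254 -1.72247157] 0.01918368508927217
```

View pics/w2.png

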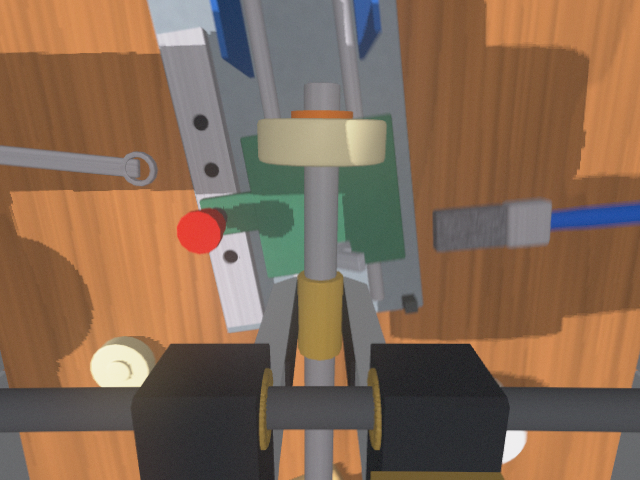

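The wrist view shows the arbor held with its sleeve at (320,315) and wheel at (322,140). The knob is at (200,232), and the strip holes are at (200,122), (211,170) and (230,256). I'll compute poses from this frame.

```bash
python3 - <<'E'
from h import *
f=np.load('w2.npz'); p,W=f['p'],f['W']; hsv=cv2.cvtColor(p,cv2.COLOR_RGB2HSV)
X,Y,Z=[W[...,i] for i in range(3)]
r=((hsv[...,0]<6)|(hsv[...,0]>174))&(hsv[...,1]>180)&(Z>.09)&(Z<.105); q=W[r]
print('knob',cv2.minEnclosingCircle(q[:,:2].astype(np.float32)),np.median(q,0),len(q))
# strip top
v,u=np.mgrid[:480,:640]
s=(Z>.024)&(Z<.036)&(hsv[...,1]<40)&(u>150)&(u<270)&(v>20)&(v<335); q=W[s].astype(np.float32)
print('strip',cv2.minAreaRect(q[:,:2]),len(q),np.median(q[:,2]), cv2.fitLine(q[:,:2],cv2.DIST_HUBER,0,.01,.01).ravel())
for a,b in((200,122),(211,170),(230,256)):
    k=(abs(u-a)<12)&(abs(v-b)<12)&(p.max(-1)<75); print('hole',k.sum(),u[k].mean(),v[k].mean(),np.nanmedian(W[max(0,b-15):b+15,a-15:a+15].reshape(-1,3),0), W[int(v[k].mean()),int(u[k].mean())], )
b=(hsv[...,0]>14)&(hsv[...,0]<26)&(hsv[...,1]>130)&(Z>.18)&(abs(u-320)<25); q=W[b]
T=(q-[.59768,.06665,.39787])@Rn.from_euler('xyz',[-3.13787,0,1.53949]).as_matrix()
print('sleeve tool',np.percentile(T,[1,50,99],axis=0).round(4).tolist(),len(q))
s=(Z>.19)&(hsv[...,1]<40)&(u>290)&(u<345)&(v>165)&(v<270)
T=(W[s]-[.59768,.06665,.39787])@Rn.from_euler('xyz',[-3.13787,0,1.53949]).as_matrix()
print('shaft dir tool',cv2.fitLine(T.astype(np.float32),cv2.DIST_HUBER,0,.01,.01).ravel(),s.sum())
d=(Z>.19)&(u>250)&(u<390)&(v>110)&(v<170)&(hsv[...,1]>40)
T=(W[d]-[.59768,.06665,.39787])@Rn.from_euler('xyz',[-3.13787,0,1.53949]).as_matrix(); print('wheel tool',np.percentile(T,[2,50,98],axis=0).round(4).tolist())
E
```

```text
knob ((0.5078176856040955, 0.07309004664421082), 0.016145236790180206) [0.50786715 0.07351354 0.09774016] 1419Traceback (most recent call last):
  File "<stdin>", line 9, in <module>
cv2.error: OpenCV(4.12.0) /io/opencv/modules/imgproc/src/convhull.cpp:143: error: (-215:Assertion failed) total >= 0 && (depth == CV_32F || depth == CV_32S) in function 'convexHull'
```

```bash
python3 - <<'E'
from h import *
f=np.load('w2.npz'); p,W=f['p'],f['W']; hsv=cv2.cvtColor(p,cv2.COLOR_RGB2HSV)
X,Y,Z=[W[...,i] for i in range(3)]
v,u=np.mgrid[:480,:640]
print(W[60:330:45,180].round(3).tolist(), hsv[60,180],W[300,235],hsv[300,235])
s=(Z>.022)&(Z<.038)&(hsv[...,1]<90)&(u>150)&(u<270)&(v>20)&(v<335); q=W[s].astype(np.float32)
if len(q): print('strip',cv2.minAreaRect(q[:,:2].copy()),len(q), cv2.fitLine(q[:,:2].copy(),cv2.DIST_HUBER,0,.01,.01).ravel())
for a,b in((200,122),(211,170),(230,256)):
    k=(abs(u-a)<12)&(abs(v-b)<12)&(p.max(-1)<75); print('hole',k.sum(),W[k].mean(0) if k.any() else '')
R=Rn.from_euler('xyz',[-3.13787,0,1.53949]).as_matrix(); T=(W-[.59768,.06665,.39787])@R
b=(hsv[...,0]>14)&(hsv[...,0]<26)&(hsv[...,1]>130)&(Z>.18)&(abs(u-320)<25)
print('sleeve tool',np.percentile(T[b],[1,50,99],axis=0).round(4).tolist(),b.sum())
s=(Z>.19)&(u>300)&(u<340)&(v>175)&(v<265)
print('shaft dir tool',cv2.fitLine(T[s].astype(np.float32),cv2.DIST_HUBER,0,.01,.01).ravel(),s.sum())
d=(Z>.19)&(u>250)&(u<390)&(v>110)&(v<170)&(hsv[...,1]>40)
print('wheel tool',np.percentile(T[d],[2,50,98],axis=0).round(4).tolist())
E
```

```text
[[0.488, 0.2, 0.03], [0.483, 0.166, 0.03], [0.468, 0.128, 0.001], [0.463, 0.086, 0.001], [0.494, 0.068, 0.099], [0.451, -0.006, 0.001]] [135  11 142] [ 0.51336971 -0.01077751  0.03118226] [146   9 206]
strip ((0.5278263688087463, 0.09425638616085052), (0.08517885208129883, 0.26268288493156433), 5.649524688720703) 12445 [ 0.07407272 -0.9972528   0.50808674  0.09673216]
hole 163 [0.49780837 0.15165463 0.0279877 ]
hole 143 [nan nan nan]
hole 0 
sleeve tool [[-0.0184, -0.0087, 0.1696], [-0.0006, 0.0005, 0.1717], [0.0164, 0.0095, 0.1787]] 3208
shaft dir tool [ 9.9966186e-01 -2.1730796e-03 -2.5912348e-02  4.4506874e-02
  9.2677138e-04  1.7437354e-01] 2980
wheel tool [[0.0653, -0.0215, 0.1551], [0.0735, 0.0008, 0.1588], [0.0828, 0.0232, 0.1742]]
```

Call:
jog_arm --rows '[{"slide": [0, 0, 0], "spin": 0, "gripper": 0.01}, {"slide": [0, 0, 0], "spin": 0, "gripper": 0.01}, {"slide": [0, 0, 0], "spin": 0, "gripper": 0.01}]'

```text
time_s: 6.8
ee_pos: [0.5977, 0.0625, 0.3998]
eef_rot: [-3.14, 0.0, 1.529]
force: [0.3, -0.6, -1.5]
grip_width: 0.0194
grip_force: 30.0
```

```bash
python3 - <<'E'
from h import *
o=telemetry.get_obs();print(o['ee_pos'],o['eef_rot'])
p,W=cloud('wrist');hsv=cv2.cvtColor(p,cv2.COLOR_RGB2HSV);Z=W[...,2]
r=((hsv[...,0]<6)|(hsv[...,0]>174))&(hsv[...,1]>180)&(Z>.09)&(Z<.105); q=W[r]
print('knob',cv2.minEnclosingCircle(q[:,:2].astype(np.float32)),np.median(q,0),len(q))
np.savez('w3.npz',p=p,W=W)
E
```

```text
[0.59773291 0.06245546 0.39975591] [-3.14032333e+00  2.40686969e-04  1.52922399e+00]
knob ((0.5078956484794617, 0.07260775566101074), 0.016211841255426407) [0.50796832 0.07292279 0.09778676] 1418
```

Call:
jog_arm --rows '[{"slide": [0.0115, 0.002, 0], "spin": -0.08, "gripper": 0.01}, {"slide": [0.0224, 0.0037, 0.02], "spin": -0.156, "gripper": 0.01}, {"slide": [0.0224, 0.0037, 0.05], "spin": -0.156, "gripper": 0.01}, {"slide": [0.0224, 0.0037, 0.08], "spin": -0.156, "gripper": 0.01}, {"slide": [0.0224, 0.0037, 0.1], "spin": -0.156, "gripper": 0.01}, {"slide": [0.0224, 0.0037, 0.11], "spin": -0.156, "gripper": 0.01}, {"slide": [0.0224, 0.0037, 0.11], "spin": -0.156, "gripper": 0.01}, {"slide": [0.0224, 0.0037, 0.11], "spin": -0.156, "gripper": 0.01}]'

```text
time_s: 7.65
ee_pos: [0.6026, 0.0855, 0.2917]
eef_rot: [3.14, 0.0, 1.687]
force: [1.1, -0.9, -1.7]
grip_width: 0.019
grip_force: 30.0
```

```bash
python3 - <<'E'
from h import *
o=telemetry.get_obs();print(o['ee_pos'],o['eef_rot'],o['force'])
c=[]
for n in('scene','side'):
    p,_=cloud(n); x,y=((318,258) if n=='scene' else (312,240)); c.append(cv2.resize(p[y-60:y+60,x-65:x+65],(390,360)))
c=np.hstack(c); cv2.imwrite('pics/c1.png',c[:,:,::-1])
E
```

```text
[0.60255202 0.08546119 0.2917124 ] [3.14022315e+00 3.34734953e-05 1.68709136e+00] [ 1.10917034 -0.88352511 -1.71623903]
```

View pics/c1.png

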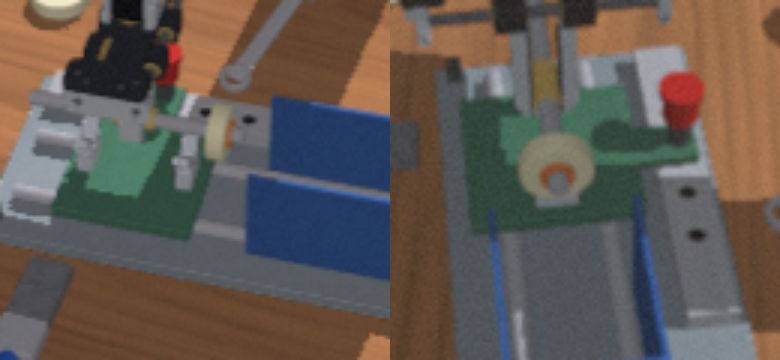

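The arbor hovers lined up over both saddles in both views. The wheel is at about (218,130) in the left view and (556,166) in the right, facing the blue catcher. I'll lower it gently.

Call:
jog_arm --rows '[{"slide": [0, 0, 0.01], "spin": 0, "gripper": 0.01}, {"slide": [0, 0, 0.018], "spin": 0, "gripper": 0.01}, {"slide": [0, 0, 0.023], "spin": 0, "gripper": 0.01}, {"slide": [0, 0, 0.026], "spin": 0, "gripper": 0.01}, {"slide": [0, 0, 0.028], "spin": 0, "gripper": 0.01}, {"slide": [0, 0, 0.028], "spin": 0, "gripper": 0.01}]'

```text
time_s: 8.35
ee_pos: [0.6023, 0.0858, 0.2624]
eef_rot: [-3.141, -0.0, 1.688]
force: [-0.1, 0.2, -2.4]
grip_width: 0.0189
grip_force: 30.0
```

Call:
jog_arm --rows '[{"slide": [0, 0, 0.001], "spin": 0, "gripper": 0.01}, {"slide": [0, 0, 0.002], "spin": 0, "gripper": 0.01}, {"slide": [0, 0, 0.002], "spin": 0, "gripper": 0.01}]' --squeeze 10

```text
time_s: 8.65
ee_pos: [0.6024, 0.0858, 0.2614]
eef_rot: [3.141, 0.0, 1.688]
force: [-2.9, 0.4, 4.8]
grip_width: 0.0194
grip_force: 10.0
```

Call:
jog_arm --rows '[{"slide": [0, 0, 0.0], "spin": 0, "gripper": 0.022}, {"slide": [0, 0, 0], "spin": 0, "gripper": 0.03}, {"slide": [0, 0, 0], "spin": 0, "gripper": 0.045}, {"slide": [0, 0, 0], "spin": 0, "gripper": 0.06}, {"slide": [0, 0, 0], "spin": 0, "gripper": 0.06}]'

```text
time_s: 9.15
ee_pos: [0.6023, 0.0858, 0.2606]
eef_rot: [3.142, 0.0, 1.688]
force: [-0.9, 0.3, 0.4]
grip_width: 0.0509
grip_force: 0.0
```

Call:
jog_arm --rows '[{"slide": [0, 0, -0.02], "spin": 0, "gripper": 0.06}, {"slide": [0, 0, -0.06], "spin": 0, "gripper": 0.06}, {"slide": [0, 0, -0.1], "spin": 0, "gripper": 0.06}, {"slide": [0, 0, -0.14], "spin": 0, "gripper": 0.06}, {"slide": [0, 0.0, -0.14], "spin": 0, "gripper": 0.06}, {"slide": [0, 0.0, -0.14], "spin": 0, "gripper": 0.06}]'

```text
time_s: 9.75
ee_pos: [0.6022, 0.0858, 0.401]
eef_rot: [3.14, 0.0, 1.688]
force: [0.2, 0.9, -0.3]
grip_width: 0.06
grip_force: 0.0
```

```bash
python3 - <<'E'
from h import *
o=telemetry.get_obs();print(o['ee_pos'],o['eef_rot'],o['force'])
p,W=cloud('wrist'); cv2.imwrite('pics/w4.png',p[:,:,::-1]); np.savez('w4.npz',p=p,W=W)
hsv=cv2.cvtColor(p,cv2.COLOR_RGB2HSV);Z=W[...,2]
r=((hsv[...,0]<6)|(hsv[...,0]>174))&(hsv[...,1]>180)&(Z>.09)&(Z<.105); q=W[r]
k=np.array(cv2.minEnclosingCircle(q[:,:2].astype(np.float32))[0]);print('knob',k,np.median(q,0),len(q))
a=.115; c=k+.095*np.array([np.cos(a),np.sin(a)]); B=np.array([[np.cos(a),np.sin(a)],[-np.sin(a),np.cos(a)]])
L=(W[...,:2]-c)@B.T; l0,l1=L[...,0],L[...,1]
m=(abs(l0)<.012)&(Z>.078)&(Z<.1)
for lo in np.arange(-.1,.1,.01):
    j=m&(l1>lo)&(l1<lo+.01)
    if j.sum()>5: print(round(lo,2),j.sum(),np.percentile(l0[j],[2,50,98]).round(4),np.percentile(Z[j],[50,95]).round(4))
b=(hsv[...,0]>14)&(hsv[...,0]<26)&(hsv[...,1]>130)&m; print('sleeve',np.percentile(l1[b],[1,99]))
g=(Z>.07)&(Z<.09)&(hsv[...,1]<60)&(abs(l0)<.02)&(abs(l0)>.0085)
for s in(-1,1):
    j=g&(l1*s>.03)&(l1*s<.06); print('saddle',j.sum(),np.percentile(l1[j],[3,97]) if j.any() else'',np.percentile(l0[j],[3,97]) if j.any() else'')
E
```

```text
[0.60217129 0.08578901 0.40104111] [3.14036488e+00 8.92458282e-05 1.68781158e+00] [ 0.24949483  0.85560699 -0.30092408]
knob [0.50750363 0.07261772] [0.50767084 0.07309622 0.0977401 ] 1374
-0.1 71 [-0.0062 -0.0003  0.0064] [0.0868 0.0883]
-0.09 174 [-0.0062  0.0001  0.0064] [0.0865 0.0881]
-0.08 176 [-0.0061  0.0005  0.0063] [0.0865 0.0881]
-0.07 183 [-0.0061 -0.0003  0.0062] [0.0867 0.0878]
-0.06 198 [-0.0102 -0.0003  0.0103] [0.0862 0.0879]
-0.05 330 [-0.0117  0.0004  0.0118] [0.0844 0.0876]
-0.04 256 [-0.0109  0.0004  0.011 ] [0.0856 0.0878]
-0.03 213 [-0.0068  0.0004  0.0068] [0.0864 0.0881]
-0.02 245 [-0.009   0.0004  0.0099] [0.0884 0.0909]
-0.01 318 [-0.009   0.0004  0.0098] [0.0889 0.0911]
-0.0 330 [-0.0099  0.0003  0.0097] [0.0889 0.0909]
0.01 350 [-0.0098 -0.0001  0.0095] [0.0886 0.0908]
0.02 237 [-0.0066  0.0003  0.0064] [0.0862 0.0881]
0.03 265 [-0.0102 -0.0005  0.0099] [0.086  0.0879]
0.04 408 [-0.0118 -0.0005  0.0115] [0.0847 0.0878]
0.05 290 [-0.011   0.0002  0.0107] [0.0861 0.0882]
0.06 159 [-0.0064  0.0002  0.0069] [0.0865 0.0882]
0.08 263 [-0.0105  0.0009  0.0109] [0.0877 0.0929]
0.09 152 [-0.0063  0.0002  0.0066] [0.0864 0.0884]
sleeve [-0.01592664  0.01852228]
saddle 591 [-0.05086594 -0.03759   ] [-0.01935791  0.01948855]
saddle 628 [0.03876016 0.05209243] [-0.01920476  0.01895115]
```

View pics/w4.png

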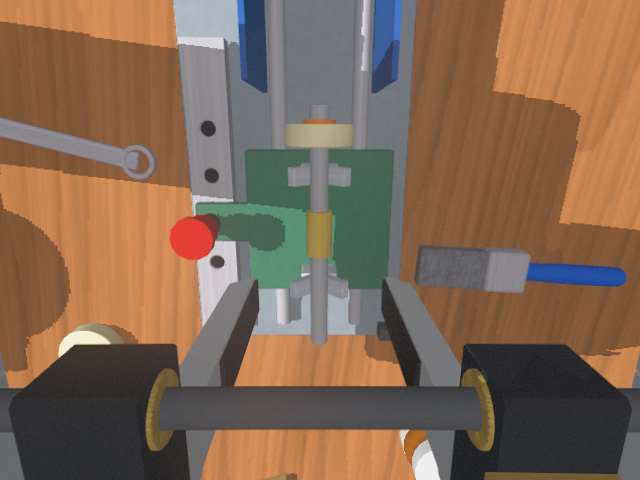

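The arbor sits level in both saddles: sleeve at (318,233), saddles at (319,175) and (319,287), about 1 mm off midway. The wheel at (319,135) faces the catcher. Next is the knob at (192,238).

Call:
jog_arm --rows '[{"slide": [0, -0.04, 0], "spin": 0, "gripper": 0.06}, {"slide": [-0.0018, -0.08, 0], "spin": 0, "gripper": 0.06}, {"slide": [-0.0018, -0.0955, 0.02], "spin": 0, "gripper": 0.06}, {"slide": [-0.0018, -0.0955, 0.06], "spin": 0, "gripper": 0.06}, {"slide": [-0.0018, -0.0955, 0.09], "spin": 0, "gripper": 0.06}, {"slide": [-0.0018, -0.0955, 0.09], "spin": 0, "gripper": 0.06}, {"slide": [-0.0018, -0.0955, 0.09], "spin": 0, "gripper": 0.06}]'

```text
time_s: 10.5
ee_pos: [0.5078, 0.0729, 0.3106]
eef_rot: [-3.14, -0.0, 1.688]
force: [0.3, 0.7, 1.0]
grip_width: 0.06
grip_force: 0.0
```

```bash
python3 - <<'E'
from h import *
o=telemetry.get_obs();print(o['ee_pos'],o['eef_rot'],o['force'])
f=np.load('w4.npz');print('arm z',f['W'][210:225,250:290,2].mean(), f['W'][190:280:6,222:232:4,2].round(3).tolist())
p,W=cloud('wrist');hsv=cv2.cvtColor(p,cv2.COLOR_RGB2HSV);Z=W[...,2]
r=((hsv[...,0]<6)|(hsv[...,0]>174))&(hsv[...,1]>150)&(Z>.05)&(Z<.105); T=(W[r]-o['ee_pos'])@Rn.from_euler('xyz',o['eef_rot']).as_matrix()
t=T[W[r][:,2]>.094];print('knob tool',cv2.minEnclosingCircle(t[:,:2].astype(np.float32)),np.median(t,0),len(t),len(T))
cv2.imwrite('pics/w5.png',p[:,:,::-1])
E
```

```text
[0.5078103  0.07287229 0.31056489] [-3.13998779e+00 -8.38897564e-05  1.68783198e+00] [0.29515751 0.69893797 1.02638716]
arm z nan [[0.03, 0.031, 0.032], [0.032, 0.031, 0.03], [0.039, 0.038, 0.039], [0.042, 0.044, 0.043], [0.044, 0.043, 0.043], [0.043, 0.044, 0.043], [0.043, 0.043, 0.044], [0.043, 0.043, 0.043], [0.043, 0.043, 0.042], [0.031, 0.031, 0.031], [0.031, 0.031, 0.03], [0.03, 0.031, 0.03], [0.028, 0.029, 0.03], [0.031, 0.031, nan], [0.03, 0.03, 0.031]]
knob tool ((7.686391472816467e-05, 8.115608943626285e-05), 0.016576888039708138) [0.00093833 0.00030589 0.21300575] 2801 3003
```

Call:
jog_arm --rows '[{"slide": [0, 0, 0.025], "spin": 0, "gripper": 0.06}, {"slide": [0, 0, 0.045], "spin": 0, "gripper": 0.06}, {"slide": [0, 0, 0.055], "spin": 0, "gripper": 0.05}, {"slide": [0, 0, 0.055], "spin": 0, "gripper": 0.04}, {"slide": [0, 0, 0.055], "spin": 0, "gripper": 0.03}, {"slide": [0, 0, 0.055], "spin": 0, "gripper": 0.015}, {"slide": [0, 0, 0.055], "spin": 0, "gripper": 0.015}, {"slide": [0, 0, 0.055], "spin": 0, "gripper": 0.015}]' --squeeze 35

```text
time_s: 11.35
ee_pos: [0.5078, 0.0729, 0.2569]
eef_rot: [3.141, 0.0, 1.688]
force: [-5.6, -0.6, 5.7]
grip_width: 0.0313
grip_force: 35.0
```

Call:
jog_arm --rows '[{"slide": [0, 0, 0], "spin": 0, "gripper": 0.015}, {"slide": [0, 0, 0], "spin": 0, "gripper": 0.015}, {"slide": [0, 0, 0], "spin": 0, "gripper": 0.015}]'

```text
time_s: 11.65
ee_pos: [0.5078, 0.0729, 0.2569]
eef_rot: [3.14, 0.0, 1.688]
force: [-4.7, -0.2, 6.3]
grip_width: 0.0318
grip_force: 35.0
```

The opening of 32 mm means the pads are on the rim rather than the 27 mm grip. I'll open a little, go lower and close again.

Call:
jog_arm --rows '[{"slide": [0, 0, 0], "spin": 0, "gripper": 0.045}, {"slide": [0, 0, 0], "spin": 0, "gripper": 0.045}, {"slide": [0, 0, 0.005], "spin": 0, "gripper": 0.045}, {"slide": [0, 0, 0.009], "spin": 0, "gripper": 0.045}, {"slide": [0, 0, 0.009], "spin": 0, "gripper": 0.03}, {"slide": [0, 0, 0.009], "spin": 0, "gripper": 0.015}, {"slide": [0, 0, 0.009], "spin": 0, "gripper": 0.015}, {"slide": [0, 0, 0.009], "spin": 0, "gripper": 0.015}]'

```text
time_s: 12.45
ee_pos: [0.5077, 0.0729, 0.2465]
eef_rot: [-3.141, -0.0, 1.688]
force: [2.5, 0.7, -4.6]
grip_width: 0.0312
grip_force: 35.0
```

Call:
jog_arm --rows '[{"slide": [0, 0, 0], "spin": 0, "gripper": 0.015}, {"slide": [0, 0, 0], "spin": 0, "gripper": 0.015}]'

```text
time_s: 12.65
ee_pos: [0.5077, 0.0729, 0.2466]
eef_rot: [-3.142, -0.0, 1.688]
force: [2.6, 1.1, -4.9]
grip_width: 0.031
grip_force: 35.0
```

```bash
python3 - <<'E'
from h import *
p,W=cloud('wrist'); cv2.imwrite('pics/w6.png',p[:,:,::-1])
q,_=cloud('side'); q=cv2.resize(q[150:270,280:400],(480,480)); cv2.imwrite('pics/m6.png',np.hstack([cv2.resize(p[180:480,160:480],(320,480)) ,q])[:,:,::-1])
E
```

```text
(no output)
```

View pics/m6.png

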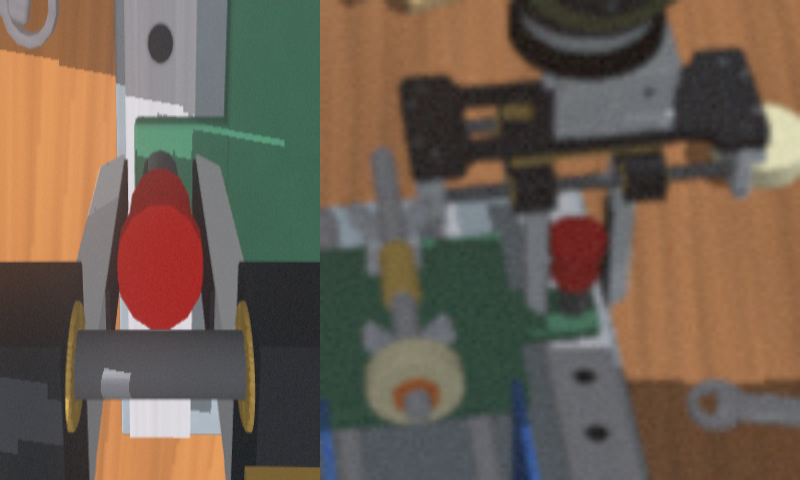

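The fingers straddle the flared red knob, which is at (160,265) left and (580,250) right, and they hold it at the rim. I'll raise the pads to rim height for a proper pad grip.

Call:
jog_arm --rows '[{"slide": [0, 0, 0], "spin": 0, "gripper": 0.045}, {"slide": [0, 0, 0], "spin": 0, "gripper": 0.045}, {"slide": [0, 0, -0.008], "spin": 0, "gripper": 0.045}, {"slide": [0, 0, -0.0145], "spin": 0, "gripper": 0.045}, {"slide": [0, 0, -0.0145], "spin": 0, "gripper": 0.03}, {"slide": [0, 0, -0.0145], "spin": 0, "gripper": 0.015}, {"slide": [0, 0, -0.0145], "spin": 0, "gripper": 0.015}, {"slide": [0, 0, -0.0145], "spin": 0, "gripper": 0.015}]' --squeeze 40

```text
time_s: 13.55
ee_pos: [0.5077, 0.0729, 0.2615]
eef_rot: [3.141, 0.0, 1.688]
force: [-2.8, -0.5, 6.2]
grip_width: 0.0312
grip_force: 40.0
```

Call:
jog_arm --rows '[{"slide": [0, 0, 0], "spin": 0, "gripper": 0.015}, {"slide": [0, 0, 0], "spin": 0, "gripper": 0.015}, {"slide": [0, 0, 0], "spin": 0, "gripper": 0.015}]'

```text
time_s: 13.85
ee_pos: [0.5077, 0.0729, 0.2615]
eef_rot: [3.141, 0.0, 1.688]
force: [-2.1, -0.5, 5.7]
grip_width: 0.0313
grip_force: 40.0
```

Call:
jog_arm --rows '[{"slide": [0, 0, -0.004], "spin": 0, "gripper": 0.015}, {"slide": [0, 0, -0.008], "spin": 0, "gripper": 0.015}, {"slide": [0, 0, -0.012], "spin": 0, "gripper": 0.015}, {"slide": [0, 0, -0.016], "spin": 0, "gripper": 0.015}, {"slide": [0, 0, -0.018], "spin": 0, "gripper": 0.015}, {"slide": [0, 0, -0.018], "spin": 0, "gripper": 0.015}]'

```text
time_s: 14.45
ee_pos: [0.5076, 0.0728, 0.2793]
eef_rot: [3.142, 0.0, 1.688]
force: [3.1, 0.3, -7.0]
grip_width: 0.0308
grip_force: 40.0
```

```bash
python3 - <<'E'
from h import *
o=telemetry.get_obs()
print(o['ee_pos'],o['force'],o['grip_width'])
p,W=cloud('wrist');hsv=cv2.cvtColor(p,cv2.COLOR_RGB2HSV);Z=W[...,2]
r=((hsv[...,0]<6)|(hsv[...,0]>174))&(hsv[...,1]>150)&(Z>.05)&(Z<.14); print('knob top z',np.percentile(Z[r],[50,90]))
E
```

```text
[0.50760998 0.07284165 0.27931007] [ 3.11680993  0.30470316 -6.96625146] 0.030820920435013555
knob top z [0.11521398 0.11601517]
```

Call:
jog_arm --rows '[{"slide": [0.004, 0, 0], "spin": 0, "gripper": 0.015}, {"slide": [0.01, 0, 0], "spin": 0, "gripper": 0.015}, {"slide": [0.016, 0, 0], "spin": 0, "gripper": 0.015}, {"slide": [0.022, 0, 0], "spin": 0, "gripper": 0.015}, {"slide": [0.028, 0, 0], "spin": 0, "gripper": 0.015}, {"slide": [0.034, 0, 0], "spin": 0, "gripper": 0.015}, {"slide": [0.039, 0, 0], "spin": 0, "gripper": 0.015}, {"slide": [0.04, 0, 0], "spin": 0, "gripper": 0.015}]'

```text
time_s: 15.3
ee_pos: [0.5029, 0.1132, 0.2791]
eef_rot: [3.142, -0.0, 1.688]
force: [4.0, -1.6, -7.2]
grip_width: 0.0309
grip_force: 40.0
```

```bash
python3 - <<'E'
from h import *
o=telemetry.get_obs()
print(o['ee_pos'],o['force'],o['moment'],o['grip_width'])
p,W=cloud('wrist');hsv=cv2.cvtColor(p,cv2.COLOR_RGB2HSV);Z=W[...,2]
r=((hsv[...,0]<6)|(hsv[...,0]>174))&(hsv[...,1]>150)&(Z>.05)&(Z<.14); print('knob top z',np.percentile(Z[r],[50,90]),np.median(W[r&(Z>.11)],0))
cv2.imwrite('pics/w7.png',p[:,:,::-1])
f=np.load('w4.npz'); P,V=f['p'],f['W']; v,u=np.mgrid[:480,:640]
for a,b in((208,129),(212,176),(217,262)):
    k=(np.hypot(u-a,v-b)<11)&(P.max(-1)<80); print(k.sum(),np.nanmean(V[k],0))
E
```

```text
[0.50290122 0.11319503 0.27912916] [ 3.96521812 -1.59934331 -7.15925649] [-0.30584199 -0.65890992 -0.01606114] 0.030937563463874673
knob top z [0.11500897 0.11583837] [0.50307793 0.11459885 0.11510155]
170 [0.49807926 0.15114754 0.02784996]
151 [0.50282233 0.11134011 0.02782991]
36 [0.51267267 0.0314445  0.02786737]
```

View pics/w7.png

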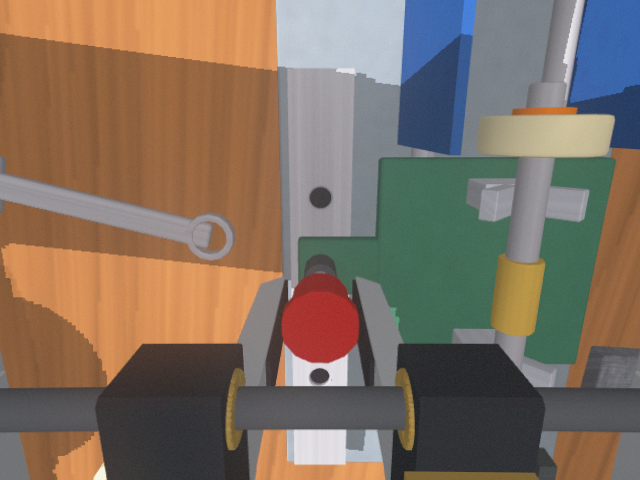

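The wrist view shows the carriage moved along, with the knob at (320,322), the next free strip hole ahead at (320,197), and the arbor still seated. Hole spacing suggests I'm about 1 mm too far, so I'll nudge back and lower.

Call:
jog_arm --rows '[{"slide": [-0.001, 0, 0], "spin": 0, "gripper": 0.015}, {"slide": [-0.001, 0, 0.003], "spin": 0, "gripper": 0.015}, {"slide": [-0.001, 0, 0.006], "spin": 0, "gripper": 0.015}, {"slide": [-0.001, 0, 0.008], "spin": 0, "gripper": 0.015}, {"slide": [-0.001, 0, 0.01], "spin": 0, "gripper": 0.015}, {"slide": [-0.001, 0, 0.01], "spin": 0, "gripper": 0.015}]'

```text
time_s: 15.95
ee_pos: [0.5031, 0.1116, 0.2689]
eef_rot: [-3.142, -0.0, 1.688]
force: [2.9, 2.4, -5.2]
grip_width: 0.0312
grip_force: 40.0
```

Call:
jog_arm --rows '[{"slide": [0, 0, 0.003], "spin": 0, "gripper": 0.015}, {"slide": [0, 0, 0.005], "spin": 0, "gripper": 0.015}, {"slide": [0, 0, 0.007], "spin": 0, "gripper": 0.015}, {"slide": [0, 0, 0.008], "spin": 0, "gripper": 0.015}, {"slide": [0, 0, 0.008], "spin": 0, "gripper": 0.015}]'

```text
time_s: 16.45
ee_pos: [0.5032, 0.1116, 0.2616]
eef_rot: [3.141, 0.0, 1.688]
force: [1.0, 1.3, 2.2]
grip_width: 0.0316
grip_force: 40.0
```

```bash
python3 - <<'E'
from h import *
o=telemetry.get_obs()
print(o['ee_pos'],o['force'],o['grip_width'])
p,W=cloud('wrist');hsv=cv2.cvtColor(p,cv2.COLOR_RGB2HSV);Z=W[...,2]
r=((hsv[...,0]<6)|(hsv[...,0]>174))&(hsv[...,1]>150)&(Z>.05)&(Z<.14); print('knob top z',np.percentile(Z[r],[50,90]))
E
```

```text
[0.50315812 0.11160058 0.2615621 ] [0.98438476 1.32387767 2.22938423] 0.03158616267099963
knob top z [0.09752172 0.09834715]
```

Call:
jog_arm --rows '[{"slide": [0, 0, 0.0008], "spin": 0, "gripper": 0.015}, {"slide": [0, 0, 0.0008], "spin": 0, "gripper": 0.015}, {"slide": [0, 0, 0.0008], "spin": 0, "gripper": 0.015}]'

```text
time_s: 16.8
ee_pos: [0.5032, 0.1116, 0.2614]
eef_rot: [3.141, 0.0, 1.688]
force: [-3.0, 1.0, 11.9]
grip_width: 0.0313
grip_force: 40.0
```

```bash
python3 - <<'E'
from h import *
o=telemetry.get_obs()
print(o['ee_pos'],o['force'],o['grip_width'])
p,W=cloud('wrist');hsv=cv2.cvtColor(p,cv2.COLOR_RGB2HSV);Z=W[...,2]
r=((hsv[...,0]<6)|(hsv[...,0]>174))&(hsv[...,1]>150)&(Z>.05)&(Z<.14); print('knob top z',np.percentile(Z[r],[50,90]))
c=[]
for n in('scene','side'):
    p,_=cloud(n); x,y=((318,258) if n=='scene' else (312,240)); c.append(cv2.resize(p[y-60:y+60,x-65:x+65],(390,360)))
cv2.imwrite('pics/c8.png',np.hstack(c)[:,:,::-1])
E
```

```text
[0.50319131 0.11159839 0.26139672] [-3.00442894  1.04073093 11.86909359] 0.03133563650692936
knob top z [0.0974668  0.09826883]
```

View pics/c8.png

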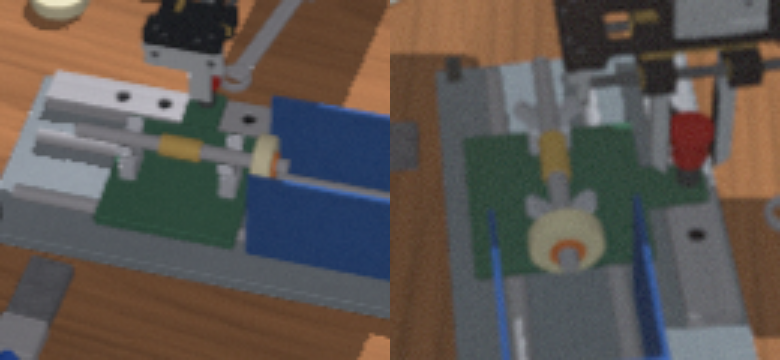

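The arbor lies in both saddles, with the sleeve at (180,148) left and (554,155) right, and the wheel entering the catcher. The knob is held with the pin seated. One strip hole is left ahead and two are free behind, which matches the y = -10 hole. Handing in.

```bash
python3 -c "
from station import workorder; print(workorder.hand_in())"
```

```text
the job is handed in; nothing more can be done
None
```

The job is handed in: the arbor lies level in both saddles with its wheel towards the dust catcher, the carriage is one hole further along with the pin fully down, and the gripper still holds the red knob (by its rim).

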